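# Hold the medicine lock box lid on its balance point

### The job

The stay has come off the lid of the blue medicine lock box and I want to refit it. First lift the carton off the shut lid and set it down flat in the red tray; then take the lid by its black lifting tab, swing it up smoothly to its balance point - a little short of upright, where it would fall neither shut nor back - and finish there, still gripping the tab and holding the lid still. Never let the lid drop or go over backwards, and leave the other things on the counter alone.

Things in the scene. Friction and masses are not known exactly. Their poses are not given: they have to be found in the camera images.
- lockbox: Blue steel lock box, bolted to the counter; place and yaw differ each time. Shut it measures 170 (x) x 240 (y) x 90 mm high: base 66, lid 24 mm, lid top flat. Origin: centre of its underside, on the counter; z up; its +x axis points from the front (lifting tab, key lock, robot side) to the rear hinge.
- lid_angle (a joint): Lid angle about its rear hinge, rad: 0 shut, grows as the front edge rises, 1.57 = top plate vertical, stop at 1.9. Shallow steel pan, 0.4 to 0.65 kg, almost frictionless hinge, no spring, no latch. Centre of mass 87 mm in front of and 19 mm above the hinge line when shut, so it balances at 1.35 rad (77.5 degrees): below that it falls shut, above it falls back.
- lid: Lid pan, 170 x 240 x 24 mm, with a black lifting tab in the middle of its front edge: flat bar sticking straight out 40 mm, 30 mm wide (along the hinge), 8 mm thick. Origin: middle of the hinge line, on the base's rear top edge, 85 mm behind the box's origin and 66 mm above it; axes those of the box when shut, turning about y as it opens. No stay fitted.
- tab_grip (a point): Where to grip: point on the tab's middle line, 27 mm out from the lid's edge (13 mm from its free end). Lid shut: 197 mm in front of the hinge line, 12 mm above it, 78 mm above the counter. Pinched by its two 30 mm apart sides the tab turns in the grip as the lid swings, so a tool pointing down can hold it all the way.
- carton: White medicine carton with an orange band, 90 (x) x 50 (y) x 40 mm high, about 0.12 kg, lying on the lid. Origin: centre of its underside; z up.
- red_tray: Open red plastic tray, fixed to the counter, outside 180 (x) x 140 (y) x 35 mm high, walls and floor 4 mm. Origin: centre of its underside; z up. It stands to the left or to the right of the lock box.
- counting_tray: Blue pill counting tray, 200 x 160 x 24 mm, loose, on the other side of the lock box from the red tray. Origin: centre of its underside. Leave it alone.
- vial: Amber medicine jar with white cap, 44 mm across and 85 mm high, standing beyond the lock box. Origin: centre of its underside. Leave it alone.
- lid_stay: Detached lid stay: flat steel bar 148 x 18 x 6 mm lying on the counter beyond the lock box. Origin: centre of its underside, x along it. Leave it alone.
- screwdriver: Screwdriver with orange handle, 170 mm long, lying on the counter beyond the lock box; x along it, origin on its underside. Leave it alone.
Not all that is in view belongs to the job. Leave any yellow look-alike of the carton alone.

How it is judged (in metres and radians):
On the way:
1. the carton lies flat in the red tray, let go, with the lid still shut (x of carton in the frame of red_tray between -0.075 and 0.075 m and y of carton in the frame of red_tray between -0.055 and 0.055 m and z of carton in the frame of red_tray below 0.018 m and angle between carton's own z axis and vertical below 0.2 rad and contact force between the fingers and carton below 0.05 N and linear speed of carton below 0.03 m/s and value of joint lid_angle below 0.06 rad), for 0.2 s.
At the end, for the whole second after the job is handed in: The lid stands still (under 0.08 rad/s) within 0.09 rad of its balance point of 1.35 rad, its lifting tab gripped between the fingers (more than 4 N, TCP within 30 mm of the grip point), and the carton lies flat and at rest inside the red tray, clear of the lock box (value of joint lid_angle between 1.26 and 1.44 rad and velocity of joint lid_angle between -0.08 and 0.08 rad/s and contact force between the fingers and lid above 4 N and distance between the grasp point and tab_grip below 0.03 m and x of carton in the frame of red_tray between -0.075 and 0.075 m and y of carton in the frame of red_tray between -0.055 and 0.055 m and z of carton in the frame of red_tray below 0.018 m and angle between carton's own z axis and vertical below 0.2 rad and contact force between carton and lockbox below 0.05 N and linear speed of carton below 0.03 m/s); the arm keeps its last pose, push and grip.
It fails at once if the lid is raised while the carton is not yet in the red tray (value of joint lid_angle above 0.12 rad and not (x of carton in the frame of red_tray between -0.075 and 0.075 m and y of carton in the frame of red_tray between -0.055 and 0.055 m and z of carton in the frame of red_tray below 0.018 m and angle between carton's own z axis and vertical below 0.2 rad)).
It fails at once if the lid goes over backwards, well past its balance point (value of joint lid_angle above 1.6 rad).
It fails at once if the lid is dropped or flung (falling faster than 1.5 rad/s or rising faster than 2.5 rad/s) (velocity of joint lid_angle below -1.5 rad/s or velocity of joint lid_angle above 2.5 rad/s).
It fails at once if the carton is dropped from more than about 3 cm above the counter (distance of carton from where it was at the start of the episode above 0.05 m and height (world z) of carton above 0.038 m and contact force between carton and anything else below 0.005 N).
It fails at once if a bystander object is pushed or knocked over (distance of any of counting_tray, vial, lid_stay, screwdriver from where it was at the start of the episode above 0.02 m or angle between vial's own z axis and vertical above 0.3 rad).
It also fails if it takes over 64 s, if anything falls off the work surface, if the arm or the gripper's body presses on something with over 40 N, if the wrist force passes 120 N, or if a joint passes its speed limit or range.

### The arm

A 6-joint arm with a two-finger parallel gripper is mounted at the origin on the work surface. World frame = base frame: x ahead of the robot, y to its left, z up, the work surface at z = 0. Lengths are in mm, angles in rad, forces in N, time in s.
With the tool pointing down it reaches from about 250 to 800 mm from the base axis. Payload 3.9 kg.
Tool frame: the origin (TCP) lies between the finger pads, 19 mm behind the fingertips; this is the grasp point; z points along the fingers, y is the line along which they close (so a half turn about z gives the same grasp; the last joint's range is limited). The gripper opens to 85 mm and grips with 20 to 120 N. Pads are 22 mm wide; open, the fingers measure 114 mm over their backs; the gripper's body (76 mm by 85 mm) begins 54 mm behind the grasp point. The pads swing forward as they close: fully open they stand 13 mm farther back than shut.
Start: joints at [-1.239, 0.26, -0.138, 1.173, 0, 1.571], TCP at [171.011, -496.357, 250.004] pointing down, gripper open.
Joint ranges: [-2.78, 2.78], [-0.83, 1.72], [-1.28, 1.37], [-1.9, 2.12], [-1.57, 1.48], [-3.14, 3.14]. Speed limits (rad/s): [2.57, 2.57, 3.14, 3.14, 3.14, 3.14].

### API

Orientations are given as [roll, pitch, yaw] about the fixed x, y, z axes, in that order (R = Rz(yaw) Ry(pitch) Rx(roll)).
In Python, from plant import arm gives the robot as it stands.
- The arm moves only by the shell command python3 -m creep 'ROWS' [FORCE]. ROWS is JSON, a list of rows, each a list of 3 entries, a list of its own where there are three numbers: the shift along the tool's x, y, z each as a share of 0.02 m, from -1 to 1, then the turn about the tool's z as a share of 8 degrees, from -1 to 1, then the closure, from -1 (fully open) to 1 (shut), so that 0 is half open. In form: [[[x, y, z], spin, grip], ...]. A call has 1 to 8 rows; each row shifts and turns the commanded pose from where the row before left it, along the tool's axes as they then stand; what a row does not reach is not made up. A row lasts 1/8 s, in which the tool goes at most 62.5 mm and 10.7 degrees, less where a joint would pass 70% of its speed; a pose out of reach is approached as far as the arm can. A call with a number of a shift or a turn outside -1 to 1 is refused whole. A call with a gripper value outside its range is refused whole. The fingers move at their own pace and stop on an object; FORCE is the grip in N (left out, the last holds). Time passes only in rows, so rows that do not move let the fingers close. It gives the time, the measured TCP pose, the force, the opening and the grip force at its end, in the units of the state.
- arm.observe(): the state, without advancing time (a new reading comes with each control period).
- arm.camera(name): name is "side" or "top"; returns (picture, depth): 384x512x3 uint8, blue, green, red; 384x512 float32, mm along the optical axis (not along the pixel's ray), 0 where there is no reading.
- arm.camera_model(name): a dict with "fx", "fy", "cx", "cy" (pixels), "dist" ([k1, k2, p1, p2, k3] as OpenCV has them; the pictures are not rectified), "rvec" (rotation vector, rad) and "tvec" (3), from world to camera coordinates, as OpenCV has them. Camera axes: x right, y down, z forward; pixel columns grow to the right and rows downward; lengths in mm; the calibration is good to about 2 mm. A picture is of the moment at which its call begins. camera_model takes no time and is no camera call.
- arm.finish_job(): hands the job in; it is judged then, once.
The state is a dict: "clock": time; "qpos": joint angles; "joint_velocities": joint speeds; "joint_efforts": joint torques, N m; "tool_pos": TCP position; "ee_rot": TCP orientation; "force": force on the tool from outside, world axes, zero at the start; "wrist_torque": the same for the moment, N m; "finger_gap": finger opening in mm; "gripper_force": force on a finger pad.
Only numpy, scipy, OpenCV 4.12 (cv2) and the standard library are available. Lean on these libraries where they do the work, as an engineer would, in place of code of your own. Each camera call takes 0.05 s, during which the arm holds its last target. There are 200 camera calls.

## Working session

There is one attempt and no reset: what is moved stays moved. The work goes in short steps, Python scripts to look and compute and a shell command to move; the robot and the scene stay as the last step left them, time stands still between calls to the robot, and variables do not carry over. Pictures are saved under pics/ and viewed, at most 10 in all, crops included, and the job is handed in when it is done.

```bash
mkdir -p pics; ls; cat > h.py <<'E'
import numpy as np, cv2
from plant import arm
def cam(n):
    im,d=arm.camera(n); m=arm.camera_model(n); return im,d,m
def K(m): return np.array([[m['fx'],0,m['cx']],[0,m['fy'],m['cy']],[0,0,1.]])
def ray(m,uv):
    p=cv2.undistortPoints(np.array(uv,float).reshape(-1,1,2),K(m),np.array(m['dist'],float)).reshape(-1,2)
    R=cv2.Rodrigues(np.array(m['rvec'],float))[0]; t=np.array(m['tvec'],float).ravel()
    return -R.T@t, np.c_[p,np.ones(len(p))]@R
def plane(m,uv,z):
    c,d=ray(m,uv); return c+d*((z-c[2])/d[:,2])[:,None]
def world(m,d):
    v,u=np.nonzero(d>0); c,r=ray(m,np.c_[u,v]); P=np.zeros(d.shape+(3,)); P[v,u]=c+r*d[v,u][:,None]; return P
E
python3 - <<'E'
from h import *
print(arm.observe())
ims=[]
for n in("top","side"):
    im,d,m=cam(n); cv2.imwrite(f'pics/{n}0.png',im); np.savez(f'{n}0.npz',im=im,d=d); print(n,m)
E
```

```text
pics
{'clock': 0.0, 'qpos': array([-1.23899559e+00,  2.60690078e-01, -1.39371939e-01,  1.17267768e+00,
       -3.22681913e-05,  1.57081183e+00]), 'joint_velocities': array([ 0.00054312, -0.0003495 ,  0.00089245,  0.00100005,  0.00167071,
        0.000831  ]), 'joint_efforts': array([ 1.44153270e-03, -4.05680537e+01,  2.53921241e+01,  1.88104209e-02,
       -4.29475165e-05,  1.60492215e-05]), 'tool_pos': array([ 170.80044896, -495.76734362,  249.16058646]), 'ee_rot': array([-3.13964929e+00,  3.22982595e-05,  3.31785294e-01]), 'force': array([ 0.62464732, -1.15094758, -0.50094244]), 'wrist_torque': array([ 0.01586597, -0.00904703,  0.02655295]), 'gripper_force': 0.0, 'finger_gap': 85.26839780606599}
top {'fx': 361.6860927337793, 'fy': 361.6860927337793, 'cx': 252.48786549962668, 'cy': 187.96677675223327, 'dist': array([-0.09493536,  0.        ,  0.        ,  0.        ,  0.        ]), 'rvec': array([ 2.1676598 , -2.15862714,  0.06527594]), 'tvec': array([  8.90278476, 612.13162268, 913.58371685])}
side {'fx': 371.82364095450424, 'fy': 371.82364095450424, 'cx': 257.62091475816055, 'cy': 189.0612628366477, 'dist': array([-0.08847174,  0.        ,  0.        ,  0.        ,  0.        ]), 'rvec': array([ 0.98499285, -2.53816442,  0.9843212 ]), 'tvec': array([478.3534361 , 373.38948897, 670.96160786])}
```

View pics/top0.png

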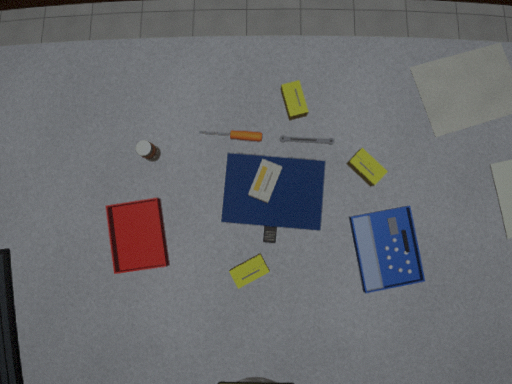

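View pics/side0.png

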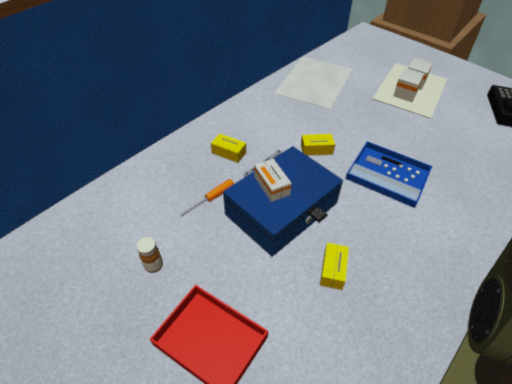

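In the top view the carton lies on the lid at (265,180). Other candidates are yellow boxes at (295,100), (368,167) and (249,271), plus a white/orange carton far off on paper (side view, 410,80). Only the one on the lid fits, being white with an orange band. The red tray is on the left at (138,236), and the tab is at (270,234).

```bash
python3 - <<'E'
from h import *
for n in("top","side"):
    z=np.load(f'{n}0.npz'); im,d=z['im'],z['d']; m=arm.camera_model(n); P=world(m,d); Z=P[...,2]
    hsv=cv2.cvtColor(im,cv2.COLOR_BGR2HSV); H,S,V=cv2.split(hsv)
    def rep(nm,mask,zt,roi):
        k=np.zeros_like(mask); u0,v0,u1,v1=roi; k[v0:v1,u0:u1]=mask[v0:v1,u0:u1]; k=k.astype(np.uint8)
        cs=cv2.findContours(k,cv2.RETR_EXTERNAL,cv2.CHAIN_APPROX_NONE)[0]; c=max(cs,key=cv2.contourArea).reshape(-1,2)
        kk=np.zeros_like(k); cv2.drawContours(kk,[c.reshape(-1,1,2)],-1,1,-1)
        zz=np.median(Z[(kk>0)&(d>0)]); X=plane(m,c,zt)[:,:2].astype(np.float32)
        (cx,cy),(a,b),_=r=cv2.minAreaRect(X); bp=cv2.boxPoints(r); e=bp[1]-bp[0]; f=bp[2]-bp[1]; L=e if np.hypot(*e)>np.hypot(*f) else f
        print(n,nm,'ctr',round(cx),round(cy),'size',round(a),round(b),'long-axis deg',round(float(np.degrees(np.arctan2(L[1],L[0])))%180,1),'medz',round(float(zz)))
    if n=="top":
        rep('lid',(H>100)&(H<130)&(S>120)&(V<140),90,(205,140,340,240))
        rep('carton',(Z>118)&(Z<145),130,(235,145,300,215))
        rep('red',((H<8)|(H>172))&(S>120),35,(90,180,190,290))
        rep('tab',(Z>60)&(Z<100),82,(255,232,285,250))
        rep('yellow',(H>22)&(H<35)&(S>150),22,(220,245,285,300))
    else:
        rep('carton',(Z>122)&(Z<145),130,(240,145,310,210))
        rep('tabdark',(V<60)&(S<120)&(Z>60),82,(300,200,335,230))
        rep('red',((H<8)|(H>172))&(S>120),35,(130,270,290,384))
im=cv2.imread('pics/top0.png')[140:300,200:340]
cv2.imwrite('pics/crop.png',cv2.resize(im,None,fx=3.7,fy=3.7,interpolation=cv2.INTER_CUBIC))
E
```

```text
top lid ctr 599 -40 size 237 168 long-axis deg 85.4 medz 90
top carton ctr 622 -20 size 50 91 long-axis deg 158.1 medz 130
top red ctr 487 313 size 178 146 long-axis deg 9.3 medz 5
top tab ctr 488 -31 size 24 29 long-axis deg 90.2 medz 82
top yellow ctr 398 20 size 50 89 long-axis deg 118.6 medz 40
side carton ctr 616 -14 size 53 96 long-axis deg 158.3 medz 129
side tabdark ctr 492 -29 size 33 39 long-axis deg 176.9 medz 81
side red ctr 482 319 size 184 143 long-axis deg 9.3 medz 4
```

View pics/crop.png

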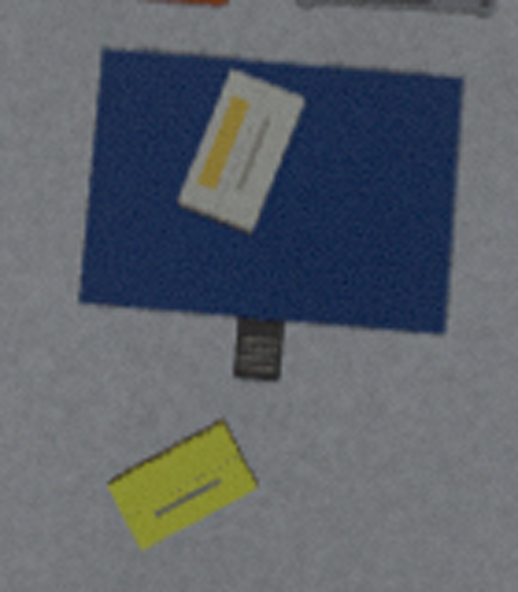

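The crop confirms the target: a white carton with an orange band on the lid (crop 240,150), the tab below it (258,350), and a yellow box in front to leave alone. Sizes and heights match the spec: carton top 130, lid 90, tab 82. Tab grip is at about (487,-31), box yaw -4.6°, carton at about (619,-17) with yaw -22°.

```bash
cat >> h.py <<'E'
def rem(x,y,z,yawdeg):
    "remaining move in row units: tool x,y,z shifts (20 mm) in final-yaw axes, spin (8 deg)"
    o=arm.observe(); p=o['tool_pos']; w=np.radians(yawdeg); d=np.array([x,y,z])-p
    e=(np.degrees(o['ee_rot'][2])-yawdeg+180)%360-180
    print('rem',np.round([d[0]*np.cos(w)+d[1]*np.sin(w),d[0]*np.sin(w)-d[1]*np.cos(w),-d[2]],1)/20,'spin',round(e/8,2),'tcp',np.round(p,1),'rot',np.round(o['ee_rot'],3),'F',np.round(o['force'],1),'gap',round(o['finger_gap'],1),'gf',round(o['gripper_force'],1),'t',o['clock'])
E
python3 -m creep '[[[0,0,0],1,-1],[[0,0,0],1,-1],[[0,0,0],1,-1],[[0,0,0],1,-1],[[0,0,0],1,-1],[[0.39,-1,0],0.1,-1],[[0.39,-1,0],0,-1],[[0.39,-1,0],0,-1]]' 40
python3 -m creep '[[[0.39,-1,0],0,-1],[[0.39,-1,0],0,-1],[[0.39,-1,0],0,-1],[[0.39,-1,0],0,-1],[[0.39,-1,0],0,-1],[[0.39,-1,0],0,-1],[[0.39,-1,0],0,-1],[[0.39,-1,0],0,-1]]'
python3 -c "
from h import *
rem(619,-17,170,-22)"
```

```text
clock: 1.1
tool_pos: [215.0, -448.3, 249.5]
ee_rot: [-3.141, 0.001, -0.381]
force: [0.2, -0.2, 0.3]
finger_gap: 85.4
gripper_force: 0.0
clock: 2.1
tool_pos: [332.3, -322.9, 249.6]
ee_rot: [-3.141, 0.001, -0.38]
force: [-0.2, 0.1, 0.0]
finger_gap: 85.2
gripper_force: 0.0
rem [  7.56 -19.55   3.98] spin 0.03 tcp [ 332.3 -322.9  249.6] rot [-3.141e+00  1.000e-03 -3.800e-01] F [-0.2  0.1  0. ] gap 85.2 gf 0.0 t 2.1
```

```bash
python3 -m creep '[[[0.39,-1,0],0,-1],[[0.39,-1,0],0,-1],[[0.39,-1,0],0,-1],[[0.39,-1,0],0,-1],[[0.39,-1,0],0,-1],[[0.39,-1,0],0,-1],[[0.39,-1,0],0,-1],[[0.39,-1,0],0,-1]]' >/dev/null
python3 -m creep '[[[0.39,-1,0.3],0,-1],[[0.39,-1,0.3],0,-1],[[0.39,-1,0.3],0,-1],[[0.39,-1,0.3],0,-1],[[0.39,-1,0.3],0,-1],[[0.39,-1,0.4],0,-1],[[0.39,-1,0.5],0,-1],[[0.39,-1,0.5],0,-1]]' >/dev/null
python3 -m creep '[[[0.39,-1,0],0,-1],[[0.39,-1,0],0,-1],[[0.39,-1,0],0,-1],[[0,0,0],0,-1],[[0,0,0],0,-1],[[0,0,0],0,-1]]'
python3 - <<'E'
from h import *
rem(619,-17,115,-22)
im,d,m=cam("side"); cv2.imwrite('pics/side1.png',cv2.resize(im[80:270,190:370],None,fx=3,fy=3,interpolation=cv2.INTER_CUBIC))
E
```

```text
clock: 4.85
tool_pos: [570.4, -109.7, 199.8]
ee_rot: [-3.059, 0.001, -0.232]
force: [-0.6, -0.5, -0.7]
finger_gap: 85.5
gripper_force: 0.0
rem [ 0.52  -5.205  4.24 ] spin 1.09 tcp [ 570.4 -109.7  199.8] rot [-3.059e+00  1.000e-03 -2.320e-01] F [-0.6 -0.5 -0.7] gap 85.5 gf 0.0 t 4.85
```

View pics/side1.png

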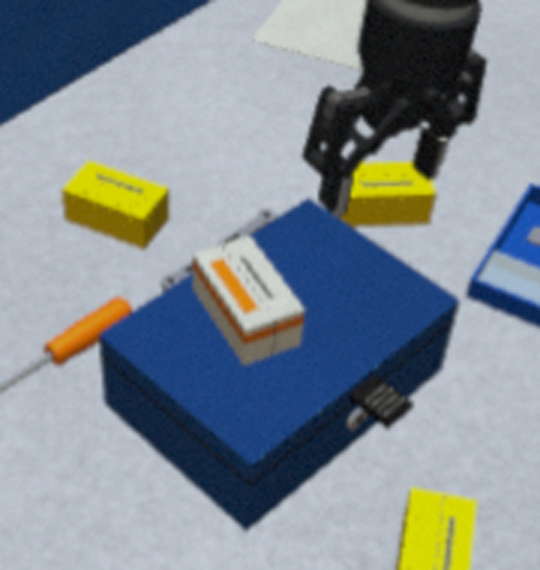

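The view shows the gripper short of the carton and slightly tilted. I'll check the joints.

```bash
python3 -m creep '[[[0,0,0],0,-1],[[0,0,0],0,-1]]'; python3 -c "
from h import *
print(np.round(arm.observe()['qpos'],3));rem(619,-17,170,-22)"
```

```text
clock: 5.15
tool_pos: [570.6, -109.6, 199.8]
ee_rot: [-3.059, 0.001, -0.232]
force: [-0.0, -0.0, 0.1]
finger_gap: 85.6
gripper_force: 0.0
[-0.233  0.38  -0.098  1.094  0.083  3.141]
rem [ 0.51  -5.195  1.49 ] spin 1.09 tcp [ 570.6 -109.6  199.8] rot [-3.059e+00  1.000e-03 -2.320e-01] F [-0.  -0.   0.1] gap 85.6 gf 0.0 t 5.15
```

J6 is at its limit (yaw = q1 − q6 + π), so I need the half-turn-equivalent grasp at yaw 158°. I'll spin back.

```bash
python3 -m creep '[[[0,0,0],-1,-1],[[0,0,0],-1,-1],[[0,0,0],-1,-1],[[0,0,0],-1,-1],[[0,0,0],-1,-1],[[0,0,0],-1,-1],[[0,0,0],-1,-1],[[0,0,0],-1,-1]]'
python3 -m creep '[[[0,0,0],-1,-1],[[0,0,0],-1,-1],[[0,0,0],-1,-1],[[0,0,0],-1,-1],[[0,0,0],-1,-1],[[0,0,0],-1,-1],[[0,0,0],-1,-1],[[0,0,0],-1,-1]]' >/dev/null
python3 -m creep '[[[0,0,0],-1,-1],[[0,0,0],-1,-1],[[0,0,0],-1,-1],[[0,0,0],-1,-1],[[0,0,0],-1,-1],[[0,0,0],-0.4,-1],[[0,0,0],0,-1]]'
python3 -c "
from h import *
o=arm.observe()
print(np.round(o['qpos'],3));rem(619,-17,170,158)
from scipy.spatial.transform import Rotation as R
print(R.from_euler('xyz',o['ee_rot']).as_matrix().round(3))"
```

```text
clock: 6.15
tool_pos: [570.7, -109.5, 199.8]
ee_rot: [-3.105, -0.074, 0.889]
force: [-0.3, -0.7, 0.4]
finger_gap: 85.6
gripper_force: 0.0
clock: 8.02
tool_pos: [570.8, -109.5, 199.8]
ee_rot: [3.06, -0.013, 2.756]
force: [-0.3, 0.3, 0.6]
finger_gap: 85.6
gripper_force: 0.0
[-0.233  0.38  -0.098  1.094  0.083  0.153]
rem [-0.505  5.195  1.49 ] spin -0.01 tcp [ 570.8 -109.5  199.8] rot [ 3.06  -0.013  2.756] F [-0.3  0.3  0.6] gap 85.6 gf 0.0 t 8.025
[[-0.927  0.376  0.018]
 [ 0.376  0.923  0.081]
 [ 0.013  0.082 -0.997]]
```

The tilt (4.7°) picked up at the joint limit persists, because the rows can't tilt the tool. The mirrored situation should undo it: J6 at its lower limit while moving towards −y. That's affordable in time.

```bash
S='python3 -m creep'; python3 -m creep '[[[0,0,0],-1,-1],[[0,0,0],-1,-1],[[0,0,0],-1,-1],[[0,0,0],-1,-1],[[0,0,0],-1,-1],[[0,0,0],-1,-1],[[0,0,0],-1,-1],[[0,0,0],-1,-1]]' >/dev/null
python3 -m creep '[[[0,0,0],-1,-1],[[0,0,0],-1,-1],[[0,0,0],-1,-1],[[0,0,0],-1,-1],[[0,0,0],-1,-1],[[0,0,0],-1,-1],[[0,0,0],-1,-1],[[0,0,0],-1,-1]]' >/dev/null
python3 -m creep '[[[0,0,0],-1,-1],[[0,0,0],-1,-1],[[0,0,0],-1,-1],[[0,0,0],-1,-1],[[0,0,0],-1,-1],[[0,0,0],-1,-1],[[0,0,0],-1,-1],[[0,0,0],-0.5,-1]]'
python3 -m creep '[[[0,1,0],0,-1],[[0,1,0],0,-1],[[0,0,0],0,-1]]'
python3 -c "
from h import *
print(np.round(arm.observe()['qpos'],3))"
```

```text
clock: 11.02
tool_pos: [570.7, -109.5, 199.8]
ee_rot: [-3.059, 0.002, -0.244]
force: [-0.5, 0.3, -0.5]
finger_gap: 85.4
gripper_force: 0.0
clock: 11.4
tool_pos: [564.4, -134.6, 196.3]
ee_rot: [-3.072, 0.002, -0.272]
force: [-0.3, 0.6, -0.9]
finger_gap: 85.4
gripper_force: 0.0
[-0.27   0.382 -0.104  1.088  0.07  -3.14 ]
```

```bash
python3 -m creep '[[[0,1,-0.05],0,-1],[[0,1,-0.05],0,-1],[[0,1,-0.05],0,-1],[[0,1,-0.05],0,-1],[[0,1,-0.05],0,-1],[[0,1,-0.05],0,-1],[[0,0,0],0,-1]]'
python3 -c "
from h import *
print(np.round(arm.observe()['qpos'],3))"
```

```text
clock: 12.28
tool_pos: [545.7, -196.7, 196.5]
ee_rot: [-3.118, 0.002, -0.359]
force: [0.2, 0.4, 0.2]
finger_gap: 85.6
gripper_force: 0.0
[-0.358  0.381 -0.102  1.089  0.024 -3.141]
```

```bash
python3 -m creep '[[[0,1,0],0,-1],[[0,1,0],0,-1],[[0,1,0],0,-1],[[0,0,0],0,-1],[[0,0,0],1,-1],[[0,0,0],1,-1],[[0,0,0],1,-1],[[0,0,0],1,-1]]'
python3 -c "
from h import *
print(np.round(arm.observe()['qpos'],3))"
python3 -m creep '[[[0,0,0],1,-1],[[0,0,0],1,-1],[[0,0,0],1,-1],[[0,0,0],1,-1],[[0,0,0],1,-1],[[0,0,0],1,-1],[[0,0,0],1,-1],[[0,0,0],1,-1]]' >/dev/null
python3 -m creep '[[[0,0,0],1,-1],[[0,0,0],1,-1],[[0,0,0],1,-1],[[0,0,0],1,-1],[[0,0,0],1,-1],[[0,0,0],1,-1],[[0,0,0],1,-1],[[0,0,0],1,-1]]' >/dev/null
python3 -c "
from h import *
rem(619,-17,170,158)"
```

```text
clock: 13.28
tool_pos: [534.4, -226.3, 195.5]
ee_rot: [3.142, 0.002, -0.965]
force: [0.4, 0.2, -0.0]
finger_gap: 85.8
gripper_force: 0.0
[-4.010e-01  3.820e-01 -1.030e-01  1.088e+00  1.000e-03 -2.577e+00]
rem [-0.    11.285  1.275] spin 2.34 tcp [ 534.4 -226.2  195.5] rot [ 3.140e+00 -2.000e-03  3.084e+00] F [ 0.2 -0.3 -0.7] gap 85.1 gf 0.0 t 15.275
```

Vertical again. Now I'll go over the carton.

```bash
python3 -m creep '[[[0,0,0],1,-1],[[0,0,0],1,-1],[[0,1,0.1],0.3,-1],[[0,1,0.1],0,-1],[[0,1,0.1],0,-1],[[0,1,0.1],0,-1],[[0,1,0.1],0,-1],[[0,1,0.1],0,-1]]' >/dev/null
python3 -m creep '[[[0,1,0.1],0,-1],[[0,1,0.1],0,-1],[[0,1,0.1],0,-1],[[0,1,0.1],0,-1],[[0,0.8,0.1],0,-1],[[0,0.3,0],0,-1],[[0,0,0],0,-1],[[0,0,0],0,-1]]'
python3 - <<'E'
from h import *
rem(619,-17,115,158)
print(np.round(arm.observe()['qpos'],3))
im,d,m=cam("side"); cv2.imwrite('pics/side2.png',cv2.resize(im[80:270,190:370],None,fx=3,fy=3,interpolation=cv2.INTER_CUBIC))
E
```

```text
clock: 17.27
tool_pos: [614.5, -20.0, 173.8]
ee_rot: [3.141, -0.002, 2.766]
force: [-0.6, -1.3, 0.0]
finger_gap: 85.2
gripper_force: 0.0
rem [-0.15   0.225  2.94 ] spin 0.06 tcp [614.5 -20.  173.8] rot [ 3.141e+00 -2.000e-03  2.766e+00] F [-0.6 -1.3  0. ] gap 85.2 gf 0.0 t 17.275
[-3.300e-02  4.530e-01 -4.800e-02  1.072e+00  1.000e-03  3.420e-01]
```

View pics/side2.png

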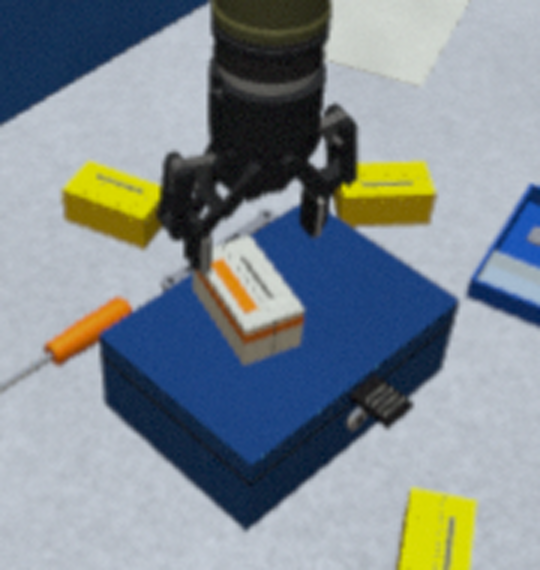

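The fingers (205,250) and (313,215) straddle the carton's long sides. Descend and close.

```bash
python3 -m creep '[[[-0.15,0.2,0.6],0,-1],[[0,0,0.8],0,-1],[[0,0,0.8],0,-1],[[0,0,0.6],0,-1],[[0,0,0.2],0,-1],[[0,0,0],0,-1],[[0,0,0],0,-0.2],[[0,0,0],0,0.4]]' 40
python3 -m creep '[[[0,0,0],0,0.4],[[0,0,0],0,0.4],[[0,0,0],0,0.4],[[0,0,0],0,0.4]]'
```

```text
clock: 18.32
tool_pos: [619.3, -17.0, 114.4]
ee_rot: [3.141, -0.001, 2.767]
force: [-0.8, -2.6, 1.5]
finger_gap: 51.3
gripper_force: 0.8
clock: 18.82
tool_pos: [619.4, -16.9, 114.5]
ee_rot: [3.14, -0.001, 2.767]
force: [-0.1, 0.0, 5.5]
finger_gap: 49.5
gripper_force: 42.7
```

```bash
python3 -m creep '[[[0,0,-0.5],0,0.4],[[0,0,-0.8],0,0.4],[[0,0,-0.8],0,0.4],[[0,0,-0.5],-0.9,0.4],[[0,0,0],-1,0.4],[[0,0,0],-1,0.4],[[0,0,0],-1,0.4],[[0,0,0],0,0.4]]'
python3 -c "
from h import *
print(arm.observe()['qpos'].round(2))
rem(485,316,100,189.3)"
```

```text
clock: 19.82
tool_pos: [619.3, -16.8, 166.6]
ee_rot: [3.14, -0.0, -2.973]
force: [-0.3, -0.5, -1.9]
finger_gap: 49.7
gripper_force: 41.9
[-0.03  0.46 -0.05  1.06  0.   -0.2 ]
rem [ 3.935 17.51   3.33 ] spin 0.04 tcp [619.3 -16.8 166.6] rot [ 3.14  -0.    -2.973] F [-0.3 -0.5 -1.9] gap 49.7 gf 41.9 t 19.825
```

```bash
python3 -m creep '[[[0.1,0.4,0],0,0.4],[[0.22,1,0],0,0.4],[[0.22,1,0],0,0.4],[[0.22,1,0],0,0.4],[[0.22,1,0],0,0.4],[[0.22,1,0],0,0.4],[[0.22,1,0],0,0.4],[[0.22,1,0],0,0.4]]' >/dev/null
python3 -m creep '[[[0.22,1,0],0,0.4],[[0.22,1,0],0,0.4],[[0.22,1,0],0,0.4],[[0.22,1,0],0,0.4],[[0.22,1,0.2],0,0.4],[[0.22,1,0.3],0,0.4],[[0.22,1,0.3],0,0.4],[[0.22,1,0.3],0,0.4]]' >/dev/null
python3 -m creep '[[[0.22,1,0.4],0,0.4],[[0.2,0.8,0.4],0,0.4],[[0,0.3,0.4],0,0.4],[[0,0,0.4],0,0.4],[[0,0,0],0,0.4],[[0,0,0],0,0.4]]'
python3 - <<'E'
from h import *
print(arm.observe()['qpos'].round(2))
rem(485,316,29,189.3)
im,d,m=cam("side"); cv2.imwrite('pics/side3.png',cv2.resize(im[180:384,100:330],None,fx=2.5,fy=2.5))
E
```

```text
clock: 22.58
tool_pos: [484.7, 314.7, 112.6]
ee_rot: [3.14, -0.001, -2.972]
force: [-0.2, 0.1, -1.2]
finger_gap: 49.4
gripper_force: 41.9
[ 0.57  0.44 -0.25  0.89  0.    0.41]
rem [-0.025  0.06   4.18 ] spin 0.05 tcp [484.7 314.7 112.6] rot [ 3.140e+00 -1.000e-03 -2.972e+00] F [-0.2  0.1 -1.2] gap 49.4 gf 41.9 t 22.575
```

View pics/side3.png

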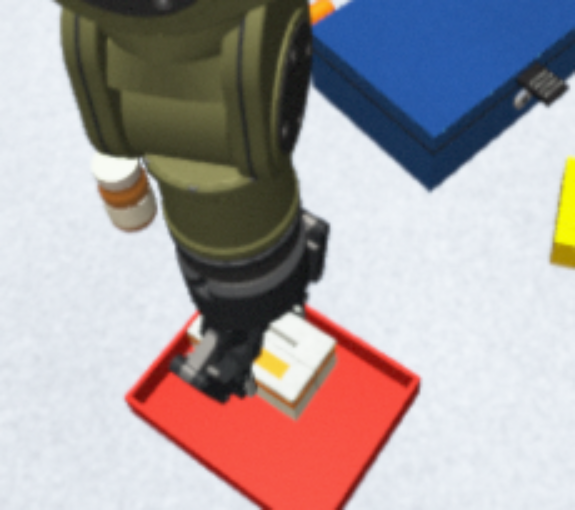

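The carton (285,360) is held level above the tray. Lower it in and release.

```bash
python3 -m creep '[[[0,0,0.7],0,0.4],[[0,0,0.8],0,0.4],[[0,0,0.8],0,0.4],[[0,0,0.7],0,0.4],[[0,0,0.5],0,0.4],[[0,0,0.3],0,0.4],[[0,0,0.3],0,0.4],[[0,0,0],0,0.4]]'
python3 -m creep '[[[0,0,0.07],0,0.4],[[0,0,0],0,0.4],[[0,0,0],0,-0.2],[[0,0,0],0,-0.45],[[0,0,0],0,-0.45],[[0,0,0],0,-0.45],[[0,0,0],0,-0.45],[[0,0,0],0,-0.45]]'
```

```text
clock: 23.62
tool_pos: [484.1, 315.3, 30.3]
ee_rot: [3.14, -0.002, -2.971]
force: [0.0, -0.0, -1.7]
finger_gap: 49.7
gripper_force: 41.9
clock: 24.62
tool_pos: [484.2, 315.4, 29.1]
ee_rot: [3.14, -0.001, -2.971]
force: [0.2, 0.2, 0.1]
finger_gap: 62.2
gripper_force: 0.0
```

```bash
python3 -m creep '[[[0,0,-0.4],0,-0.45],[[0,0,-0.8],0,-0.45],[[0,0,-1],0,-0.45],[[0,0,-1],0,-0.45],[[0,0,-1],0,-0.45],[[0,0,-1],0.9,-0.45],[[0,0,-1],0.9,-0.45],[[0,-0.5,0],0,-0.45]]' >/dev/null
python3 -m creep '[[[0,-1,0],0,-0.45],[[0,-1,0],0,-0.45],[[0,-1,0],0,-0.45],[[0,-1,0],0,-0.45],[[0,-1,0],0,-0.45],[[0,-1,0],0,-0.45],[[0,-1,0],0,-0.45],[[0,-1,0],0,-0.45]]' >/dev/null
python3 - <<'E'
from h import *
rem(485,-31,140,175.4)
for n in("top","side"):
    im,d,m=cam(n); cv2.imwrite(f'pics/{n}4.png',im)
    P=world(m,d)
    hsv=cv2.cvtColor(im,cv2.COLOR_BGR2HSV)
    B=(abs(P[...,2]-44)<6)&(np.hypot(P[...,0]-485,P[...,1]-315)<70)&(hsv[...,1]<110)
    k=B.astype(np.uint8); c=np.argwhere(k)[:,::-1]; X=plane(m,c,44)[:,:2].astype(np.float32); print(n,len(c),cv2.minAreaRect(X))
E
```

```text
rem [-1.425 -8.685  0.645] spin -0.01 tcp [470.5 144.4 152.9] rot [ 3.14e+00 -2.00e-03  3.06e+00] F [ 0.8 -0.1 -0.6] gap 62.3 gf 0.0 t 26.625
top 94 ((527.4799194335938, 323.0764465332031), (17.866601943969727, 52.95286178588867), 25.11988639831543)
side 1095 ((484.8300476074219, 317.74932861328125), (92.15345764160156, 51.56141662597656), 9.304581642150879)
```

The carton lies flat in the tray: centre (485,318), 92×52 mm, top at 44 mm. Now to the tab.

```bash
python3 -m creep '[[[-0.15,-1,0],0,-0.45],[[-0.15,-1,0],0,-0.45],[[-0.15,-1,0],0,-0.45],[[-0.15,-1,0],0,-0.45],[[-0.15,-1,0],0,-0.45],[[-0.15,-1,0],0,-0.45],[[-0.15,-1,0],0,-0.45],[[-0.15,-0.9,0],0,-0.45]]' >/dev/null
python3 -m creep '[[[-0.1,-0.4,0],0,-0.45],[[0,0,0],0,-0.45],[[0,0,0],0,-0.45]]'
python3 - <<'E'
from h import *
rem(485,-31,80,175.4)
im,d,m=cam("side"); cv2.imwrite('pics/side5.png',cv2.resize(im[120:290,230:400],None,fx=3.4,fy=3.4,interpolation=cv2.INTER_CUBIC))
E
```

```text
clock: 28.1
tool_pos: [483.0, -21.3, 152.5]
ee_rot: [3.14, -0.002, 3.061]
force: [-0.1, -0.6, -0.0]
finger_gap: 62.1
gripper_force: 0.0
rem [-0.135 -0.475  3.625] spin -0.0 tcp [483.  -21.3 152.5] rot [ 3.140e+00 -2.000e-03  3.061e+00] F [-0.1 -0.6 -0. ] gap 62.1 gf 0.0 t 28.1
```

View pics/side5.png

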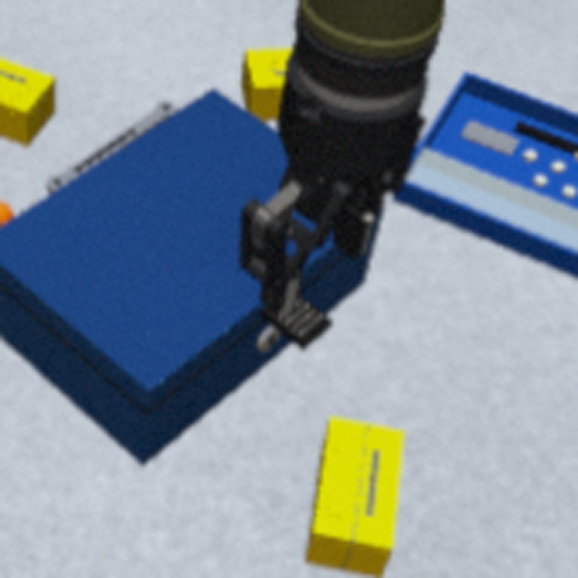

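The gripper is poised above the tab (300,325). Descend and close.

```bash
python3 -m creep '[[[-0.13,-0.48,0.4],0,-0.45],[[0,0,0.8],0,-0.45],[[0,0,0.9],0,-0.45],[[0,0,0.8],0,-0.45],[[0,0,0.5],0,-0.45],[[0,0,0.2],0,-0.45],[[0,0,0],0,-0.45],[[0,0,0],0,-0.1]]' 40
python3 -m creep '[[[0,0,0],0,0.2],[[0,0,0],0,0.4],[[0,0,0],0,0.7],[[0,0,0],0,0.7],[[0,0,0],0,0.7],[[0,0,0],0,0.7]]'
python3 - <<'E'
from h import *
rem(485,-31,80,175.4)
c=np.array([599,-40.]);w=np.radians(-4.6);ex=np.array([np.cos(w),np.sin(w)]);h=c+85*ex
p=arm.observe()['tool_pos']; f=-(p[:2]-h)@ex; v=p[2]-66; r=np.hypot(f,v); a0=np.arctan2(v,f)
print('hinge',h,'fwd',f,'up',v)
t=np.linspace(0,1.35,33); X=-r*np.cos(a0+t); Zz=r*np.sin(a0+t)
print('tool x,z rows', np.round(np.c_[-np.diff(X),-np.diff(Zz)]/20,2).tolist())
E
```

```text
clock: 29.15
tool_pos: [485.2, -31.5, 81.0]
ee_rot: [3.14, -0.001, 3.06]
force: [1.0, -0.0, -0.1]
finger_gap: 47.2
gripper_force: 0.0
clock: 29.9
tool_pos: [485.1, -31.7, 81.1]
ee_rot: [3.14, -0.001, 3.06]
force: [-2.3, -0.5, 6.5]
finger_gap: 28.7
gripper_force: 39.7
rem [0.005 0.035 0.055] spin -0.01 tcp [485.1 -31.7  81.1] rot [ 3.14e+00 -1.00e-03  3.06e+00] F [-2.3 -0.5  6.5] gap 28.7 gf 39.7 t 29.9
hinge [683.72620467 -46.81690857] fwd 199.20919100338364 up 15.073112122017122
tool x,z rows [[-0.04, -0.42], [-0.06, -0.42], [-0.08, -0.41], [-0.09, -0.41], [-0.11, -0.41], [-0.13, -0.4], [-0.14, -0.4], [-0.16, -0.39], [-0.18, -0.38], [-0.19, -0.37], [-0.21, -0.37], [-0.22, -0.36], [-0.24, -0.35], [-0.25, -0.34], [-0.27, -0.33], [-0.28, -0.31], [-0.29, -0.3], [-0.31, -0.29], [-0.32, -0.28], [-0.33, -0.26], [-0.34, -0.25], [-0.35, -0.23], [-0.36, -0.22], [-0.37, -0.2], [-0.38, -0.19], [-0.38, -0.17], [-0.39, -0.16], [-0.4, -0.14], [-0.4, -0.12], [-0.41, -0.1], [-0.41, -0.09], [-0.42, -0.07]]
```

Tab gripped. Swing up along the arc at about 0.3 rad/s, checking force.

```bash
python3 -m creep '[[[-0.01,0,-0.15],0,0.7],[[-0.03,0,-0.27],0,0.7],[[-0.06,0,-0.42],0,0.7],[[-0.08,0,-0.41],0,0.7],[[-0.09,0,-0.41],0,0.7],[[-0.11,0,-0.41],0,0.7],[[-0.13,0,-0.4],0,0.7],[[-0.14,0,-0.4],0,0.7]]' 60
cat >> h.py <<'E'
def lid():
    o=arm.observe();p=o['tool_pos'];w=np.radians(-4.6);ex=np.array([np.cos(w),np.sin(w)])
    f=-(p[:2]-np.array([683.7,-46.8]))@ex; v=p[2]-66
    print('lid angle',round(np.arctan2(v,f)-.0755,3),'r',round(np.hypot(f,v),1),'lateral',round((p[:2]-np.array([683.7,-46.8]))@np.array([-ex[1],ex[0]]),1),o['force'].round(1),o['gripper_force'])
E
python3 -c "
from h import *
lid()"
```

```text
clock: 30.9
tool_pos: [498.1, -32.7, 138.4]
ee_rot: [3.14, -0.001, 3.06]
force: [4.9, -2.0, -6.8]
finger_gap: 28.6
gripper_force: 59.7
lid angle 0.296 r 199.7 lateral -0.9 [ 4.9 -2.  -6.8] 59.65676486492157
```

```bash
python3 -m creep '[[[-0.16,0,-0.39],0,0.7],[[-0.18,0,-0.38],0,0.7],[[-0.19,0,-0.37],0,0.7],[[-0.21,0,-0.37],0,0.7],[[-0.22,0,-0.36],0,0.7],[[-0.24,0,-0.35],0,0.7],[[-0.25,0,-0.34],0,0.7],[[-0.27,0,-0.33],0,0.7]]'
python3 -c "
from h import *
lid()"
```

```text
clock: 31.9
tool_pos: [532.3, -35.5, 195.8]
ee_rot: [3.14, -0.002, 3.06]
force: [4.6, -1.8, -9.1]
finger_gap: 28.4
gripper_force: 59.9
lid angle 0.632 r 199.7 lateral -0.9 [ 4.6 -1.8 -9.1] 59.916924834251404
```

```bash
python3 -m creep '[[[-0.28,0,-0.31],0,0.7],[[-0.29,0,-0.3],0,0.7],[[-0.31,0,-0.29],0,0.7],[[-0.32,0,-0.28],0,0.7],[[-0.33,0,-0.26],0,0.7],[[-0.34,0,-0.25],0,0.7],[[-0.35,0,-0.23],0,0.7],[[-0.36,0,-0.22],0,0.7]]'
python3 - <<'E'
from h import *
lid()
im,d,m=cam("side"); cv2.imwrite('pics/side6.png',cv2.resize(im[60:290,180:400],None,fx=2.5,fy=2.5,interpolation=cv2.INTER_CUBIC))
E
```

```text
clock: 32.9
tool_pos: [583.8, -39.7, 238.6]
ee_rot: [3.14, -0.002, 3.061]
force: [-0.0, 1.2, -5.7]
finger_gap: 28.4
gripper_force: 60.1
lid angle 0.97 r 199.5 lateral -0.9 [-0.   1.2 -5.7] 60.11165142059326
```

View pics/side6.png

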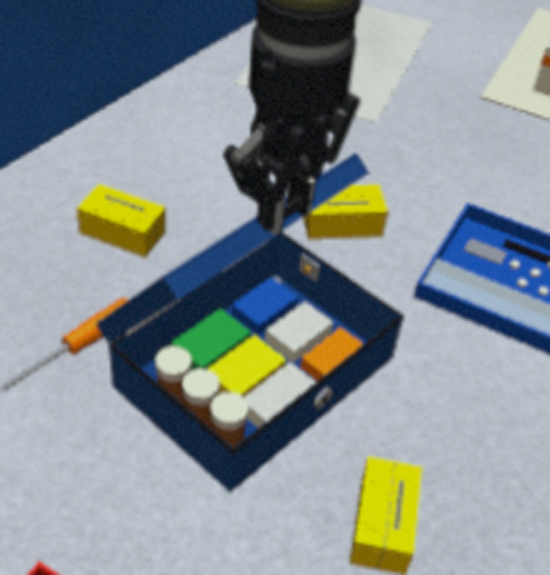

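The lid is following the gripper, held at the tab (285,215), with the box interior visible below. Ease up to the balance point.

```bash
python3 -m creep '[[[-0.37,0,-0.2],0,0.7],[[-0.38,0,-0.19],0,0.7],[[-0.38,0,-0.17],0,0.7],[[-0.39,0,-0.16],0,0.7],[[-0.4,0,-0.14],0,0.7],[[-0.4,0,-0.12],0,0.7],[[-0.41,0,-0.1],0,0.7],[[-0.3,0,-0.06],0,0.7]]'
python3 -m creep '[[[-0.2,0,-0.04],0,0.7],[[0,0,0],0,0.7],[[0,0,0],0,0.7],[[0,0,0],0,0.7]]'
python3 -c "
from h import *
lid()"
```

```text
clock: 33.95
tool_pos: [644.7, -44.6, 261.3]
ee_rot: [3.14, -0.002, 3.061]
force: [-2.7, 0.9, -3.1]
finger_gap: 28.3
gripper_force: 60.3
clock: 34.45
tool_pos: [648.1, -44.9, 261.9]
ee_rot: [3.14, -0.002, 3.061]
force: [-1.1, 2.3, -3.8]
finger_gap: 28.4
gripper_force: 59.9
lid angle 1.315 r 199.1 lateral -1.0 [-1.1  2.3 -3.8] 59.87083375453949
```

```bash
python3 -m creep '[[[-0.2,0,-0.02],0,0.7],[[-0.12,0,0],0,0.7],[[0,0,0],0,0.7],[[0,0,0],0,0.7],[[0,0,0],0,0.7]]'
python3 - <<'E'
from h import *
lid()
w=np.radians(-4.6);ex=np.array([np.cos(w),np.sin(w)]);ey=np.array([-ex[1],ex[0]])
for n in("side","top"):
    im,d,m=cam(n);P=world(m,d);Q=P[...,:2]-[683.7,-46.8];f=Q@ex;l=Q@ey;H,S,V=cv2.split(cv2.cvtColor(im,cv2.COLOR_BGR2HSV))
    k=(d>0)&(H>95)&(H<130)&(S>90)&(abs(l)<112)&(abs(l)>55)&(P[...,2]>110)&(P[...,2]<215)&(f>-120)&(f<60)
    if k.sum()>80:
        x,z=f[k],P[...,2][k]
        for _ in range(3):
            A=np.polyfit(z,x,1); r=abs(x-np.polyval(A,z)); g=r<max(3,2*np.median(r)); x,z=x[g],z[g]
        print(n,k.sum(),len(x),'plate angle',round(np.pi/2+np.arctan(A[0]),3),'x at hinge height',round(np.polyval(A,66),1))
E
```

```text
clock: 35.08
tool_pos: [654.6, -45.4, 262.9]
ee_rot: [3.14, -0.001, 3.061]
force: [-2.6, 3.6, 5.0]
finger_gap: 28.3
gripper_force: 60.6
lid angle 1.348 r 199.1 lateral -1.0 [-2.6  3.6  5. ] 60.581899881362915
side 472 472 plate angle 1.311 x at hinge height 20.0
```

```bash
python3 -c "
from h import *
print(arm.finish_job())"
```

```text
the job is handed in; nothing more can be done
None
```

The job is handed in at about 35 s with the lid still gripped by its tab at 1.35 rad by arm position (1.31 by camera depth, both within tolerance) and the carton flat in the red tray; the hand-in returned no verdict.

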